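Pull out the evidence case and close its hasp

ROBOT

A 6-joint arm with a two-finger parallel gripper is mounted at the origin on the work surface. World frame = base frame: x ahead of the robot, y to its left, z up, the work surface at z = 0. Lengths are in mm, angles in rad, forces in N, time in s.
With the tool pointing down it reaches from about 300 to 775 mm from the base axis. Payload 14.6 kg.
Tool frame: the origin (TCP) lies at the very end of the fingers, on their centre line; the grasp point (between the pads) lies 19 mm behind it; z points along the fingers, y is the line along which they close (so a half turn about z gives the same grasp; the last joint's range is limited). The gripper opens to 94 mm and grips with 3 to 60 N. Pads are 16 mm wide; open, the fingers measure 119 mm over their backs; the gripper's body (75 mm by 177 mm) begins 78 mm behind the grasp point.
Start: joints at [-1.202, 0.3, 1.521, -0, 1.321, -0.067], TCP at [232.167, -498.586, 205.446] pointing down, gripper open.
Joint ranges: [-3.03, 3.03], [-0.79, 2.21], [0.23, 2.52], [-1.04, 4.18], [0, 3.07], [-2.55, 2.55]. Speed limits (rad/s): [2.22, 2.22, 2.57, 3.14, 3.14, 3.14].

INTERFACE

Orientations are given as [roll, pitch, yaw] about the fixed x, y, z axes, in that order (R = Rz(yaw) Ry(pitch) Rx(roll)).
In Python, from cell import manip gives the robot as it stands.
- The arm moves only by the tool servo_tool, never from a script. Its argument "rows" is a list of rows, each a list of 7 numbers: the turn, a rotation vector about the world's x, y, z in degrees, then the shift along the world's x, y, z in mm, then the closure, from 0 (fully open) to 1 (shut). In form: [[rx, ry, rz, dx, dy, dz, fingers], ...]. A call has 1 to 20 rows; each row shifts and turns the commanded pose from where the row before left it; what a row does not reach is not made up. A row lasts 1/8 s, in which the tool goes at most 62.5 mm and 10.7 degrees, less where a joint would pass 70% of its speed; a pose out of reach is approached as far as the arm can. A call with a gripper value outside its range is refused whole. The fingers move at their own pace and stop on an object; "grip_force" is the grip in N (left out, the last holds). Time passes only in rows, so rows that do not move let the fingers close. It gives the time, the measured TCP pose, the force, the opening and the grip force at its end, in the units of the state.
- manip.read_state(): the state, without advancing time (a new reading comes with each control period).
- manip.camera(name): name is "scene" or "side" or "wrist"; returns the picture (480x640x3 uint8, red, green, blue); there is no depth.
- manip.camera_info(name): a dict with "fx", "fy", "cx", "cy" (pixels), "D" ([k1, k2, p1, p2, k3] as OpenCV has them; the pictures are not rectified), "position" and "rotation" of the camera in the world; the wrist camera has in their place "T_tool_cam" (4x4, takes a point from camera to tool coordinates, whose origin is the TCP and whose axes are the flange's). Camera axes: x right, y down, z forward; pixel columns grow to the right and rows downward; lengths in mm; the calibration is good to about 2 mm. A picture is of the moment at which its call begins: read the wrist's pose just before it. camera_info takes no time and is no camera call.
- manip.sign_off(): hands the job in; it is judged then, once.
The state is a dict: "clock": time; "joints": joint angles; "qd": joint speeds; "effort": joint torques, N m; "eef_pos": TCP position; "eef_rot": TCP orientation; "wrist_force": force on the tool from outside, world axes, zero at the start; "moment": the same for the moment, N m; "finger_gap": finger opening in mm; "finger_force": force on a finger pad.
Only numpy, scipy, OpenCV 4.12 (cv2) and the standard library are available. Lean on these libraries where they do the work, as an engineer would, in place of code of your own. Each camera call takes 0.05 s, during which the arm holds its last target. There are 200 camera calls.

TASK

Pull the grey evidence case by its front handle completely out from under the white display riser, keeping it flat on the table, and let go of it. Then swing the steel hasp on its top over from its folded-back position, until it lies fully down over the staple. Do not disturb the paddle, the jewel tray, the bangle stand or the ring box.

Things in the scene. Friction and masses are not known exactly. Their poses are not given: they have to be found in the camera images.
- case: Loose grey case, aluminium lid leaf, about 0.7 kg: 180 (x) x 110 (y) x 60 high. Origin: centre of its underside; -x is the front (handle side), z up. On its top, on the centre line, a hasp (hinge axis along y at x 0, z 68) and an upright steel staple (x -56 to -36, 6 thick in y, top 79 above the table). At the start the front 75 to 90 sticks out of the riser, the rest is under it.
- case_pull (a point): Middle of the case's fixed front handle, a dark steel U bail: round bar 10 thick, level, along the case's y, 92 long, 38 above the table, 50 in front of the case's front face (45 mm of free gap behind the bar), at (-140, 0, 38) mm in the case frame.
- hasp_hinge (a point): Centre of the hasp's hinge axis, fixed on the case at (0, 0, 68) mm in the case frame.
- hasp (a joint): Angle of the hasp: steel strap 85 long from its hinge, 26 wide, 5 thick, slot from 34 to 59 out. 0 = closed: level, pointing to the case's front (-x), staple through the slot, strap's top face 70 above the table. pi/2 = straight up. Starts folded back over the rear of the lid at 2.78 to 2.95 (stop at 2.97). Stiff hinge: it stays where it is left.
- hasp_end (a point): Point on the hasp 73 mm from its hinge axis, in the middle of its width and thickness: the solid end to pinch or press. In the case frame at (-73 cos a, 0, 68 + 73 sin a) mm for hasp angle a. Its x axis points from the hasp's end to the hinge, y across it.
- riser: Fixed white display riser, a bridge open at front and back: 150 deep (x) x 210 wide (y), top slab from 112 to 122 mm high, side panels 10 thick, 190 clear between them. Origin on the table under its centre; front edge at x = -75 mm in its frame.
- bangle_stand: Bystander on top of the riser: T-shaped stand with brass bangles, 110 wide (y), 106 high, foot 70 across. Origin at the centre of its underside.
- paddle: Bystander: white signal paddle lying on the table, along its own x from -135 (handle end) to +148 (disc 116 across). Origin on the underside.
- tray: Bystander: dark wooden tray of jewels, 130 (x) x 160 (y) x 26 high. Origin at the centre of its underside.
- ring_box: Bystander: small closed dark wooden box, 60 x 60 x 46 high. Origin at the centre of its underside.

How it is judged:
By the outcome, as a careful person would: the job done as asked, in the order asked, and still so for the second after the job is handed in, with the robot touching nothing.
It also fails if it takes over 64 s, if anything falls off the work surface, if the arm or the gripper's body presses on something with over 40 N, if the wrist force passes 120 N, or if a joint passes its speed limit or range.

## Working session

There is one attempt and no reset: what is moved stays moved. The work goes in short steps, Python scripts to look and compute and a tool call to move; the robot and the scene stay as the last step left them, time stands still between calls to the robot, and variables do not carry over. Pictures are saved under pics/ and viewed, at most 10 in all, crops included, and the job is handed in when it is done.

Besides the shell and the picture viewer there is one more tool, called after "Emit:" as name(argument=value, ...) on one line, values as JSON. servo_tool: Moves the arm, as the interface text tells. Its arguments: {"type":"object","properties":{"rows":{"type":"array","items":{"type":"array","items":{"type":"number"}}},"grip_force":{"type":"number"}},"required":["rows"]}

```bash
mkdir -p pics
cat > h.py <<'E'
import numpy as np, cv2
from cell import manip
def snap(n,f):
    im=manip.camera(n); cv2.imwrite(f,im[:,:,::-1]); return im
def cam(n):
    i=manip.camera_info(n)
    K=np.array([[i['fx'],0,i['cx']],[0,i['fy'],i['cy']],[0,0,1.]]); return i,K,np.array(i['D'],float)
def ray(n,uv):
    i,K,D=cam(n); p=cv2.undistortPoints(np.array(uv,float).reshape(-1,1,2),K,D).reshape(-1,2)
    d=np.c_[p,np.ones(len(p))]@np.array(i['rotation']).T
    return np.array(i['position'],float),d
def onz(n,uv,z):
    o,d=ray(n,uv); z=np.broadcast_to(z,len(d)); return o+d*((z-o[2])/d[:,2])[:,None]
def proj(n,P):
    i,K,D=cam(n); R=np.array(i['rotation']).T; t=-R@np.array(i['position'],float)
    return cv2.projectPoints(np.array(P,float).reshape(-1,1,3),cv2.Rodrigues(R)[0],t,K,D)[0].reshape(-1,2)
E
python3 - <<'E'
from h import *
a=snap('scene','pics/s0.png');b=snap('side','pics/d0.png')
for n in('scene','side'):
    i=manip.camera_info(n);print(n,i['position'],np.round(i['rotation'],2).tolist(),i['fx'])
print(manip.read_state()['clock'])
E
```

```text
scene [1004.72097952 -643.24623023  927.47586834] [-2.37, -0.0, 0.55] 518.1027051036424
side [315.56893946 978.9400165  683.63426645] [-2.11, 0.0, -2.85] 528.9028437386645
0.1
```

View pics/s0.png

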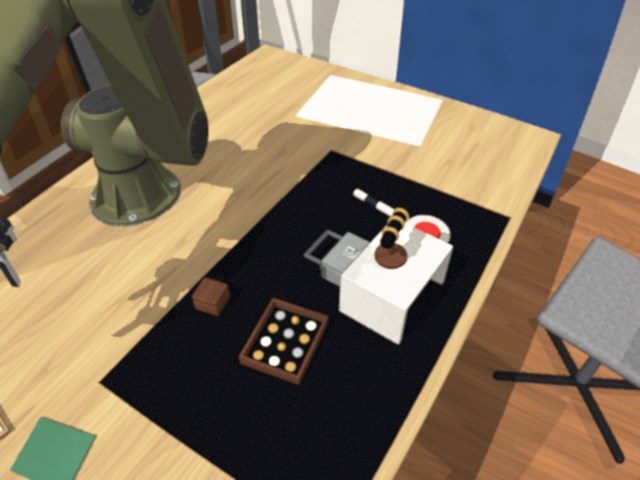

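View pics/d0.png

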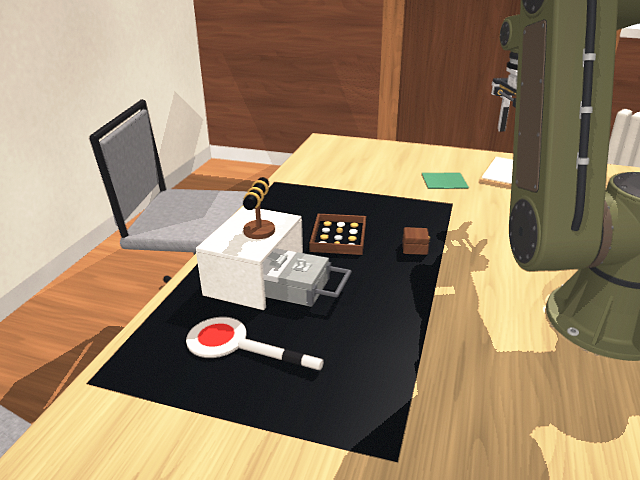

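Scene and side views show the case poking out of the riser towards the robot (handle near (322,247) scene, (335,283) side), with the tray and ring box to the right and the paddle to the left. The camera rotation comes as roll/pitch/yaw. Next I'll enlarge the views.

```bash
sed -i 's/^import numpy.*/&\nfrom scipy.spatial.transform import Rotation as Ro/; s/return i,K,np.array(i\[.D.\],float)/i["rotation"]=Ro.from_euler("xyz",i["rotation"]).as_matrix() if "rotation" in i else None; return i,K,np.array(i["D"],float)/' h.py
python3 - <<'E'
from h import *
a=cv2.imread('pics/s0.png');b=cv2.imread('pics/d0.png')
A=cv2.resize(a[215:305,290:460][:, :],(0,0),fx=4.7,fy=4.7,interpolation=cv2.INTER_CUBIC)[:, :800]
cv2.imwrite('pics/s1.png',A[:600])
B=cv2.resize(b[205:325,190:360],(0,0),fx=4.7,fy=4.7,interpolation=cv2.INTER_CUBIC)
cv2.imwrite('pics/d1.png',B[:600,:800])
print(proj('scene',[[0,0,0]]),proj('side',[[0,0,0]]))
E
```

```text
[[134.74662595 193.75780326]] [[605.51283984 319.83027149]]
```

View pics/s1.png

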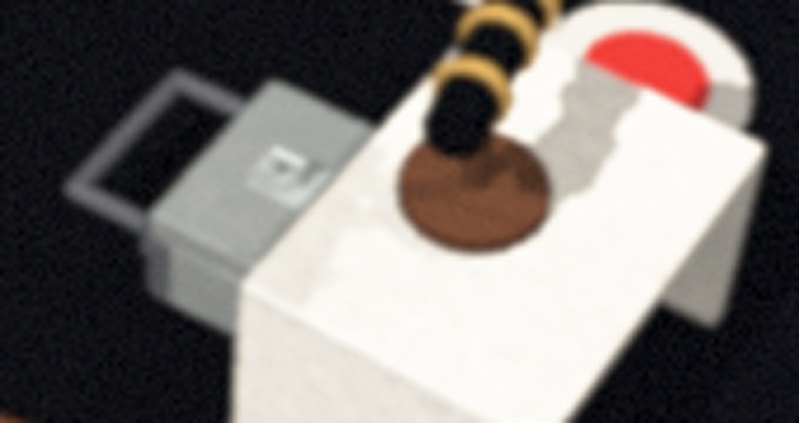

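View pics/d1.png

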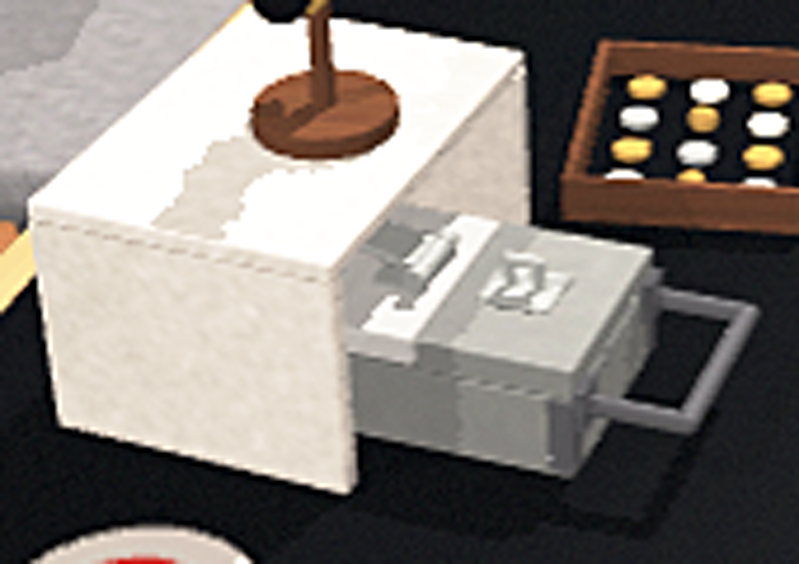

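Crops: handle bar corners at scene crop (180,78) for +y and (75,188) for -y, side crop (688,425) for +y and (752,312) for -y; the lid's front corners, the staple and the riser's front edge are also visible.

Run:
```python
from h import *
np.set_printoptions(precision=1,suppress=True)
S=lambda p:(np.array(p,float)+.5)/4.7-.5+[290,215]
T=lambda p:(np.array(p,float)+.5)/4.7-.5+[190,205]
def tri(s,t):
    o1,d1=ray('scene',S(s)[None]);o2,d2=ray('side',T(t)[None]);d1=d1[0];d2=d2[0]
    k=np.linalg.lstsq(np.c_[d1,-d2],o2-o1,rcond=None)[0]
    p,q=o1+k[0]*d1,o2+k[1]*d2; return (p+q)/2,np.linalg.norm(p-q)
for n,s,t in [('bar+',(180,78),(688,425)),('bar-',(75,188),(752,312)),('lid+',(275,82),(572,375)),('lid-',(152,215),(655,255)),('riserfront-y',(245,287),(523,60))]:
    print(n,*tri(s,t), onz('scene',[S(s)],38 if 'bar' in n else 60 if 'lid' in n else 122), onz('side',[T(t)],38 if 'bar' in n else 60 if 'lid' in n else 122))
print('riser front+y/back+y side',onz('side',[T((332,268)),T((32,205)),T((523,60))],122))
R=onz('scene',[S((245,287)),S((765,150))],122);print(R)
# paddle, tray, box
print('paddle side tip/neck',onz('side',[(322,364),(188,345)],8),'tray',onz('side',[(310,250),(364,253),(366,215),(314,214)],26),'box', onz('side',[(403,241),(429,241),(430,229),(405,228)],46))
```

```text
bar+ [551.2 123.9  38.8] 3.551455645588108 [[552.5 125.   38. ]] [[549.9 121.9  38. ]]
bar- [546.8  30.   39.4] 4.644133140437171 [[548.4  31.6  38. ]] [[545.3  26.4  38. ]]
lid+ [603.2 129.3  58.9] 4.440464554927961 [[605.8 128.9  60. ]] [[600.7 129.7  60. ]]
lid- [596.8  21.4  57.1] 4.553533745088518 [[600.4  19.7  60. ]] [[593.6  24.5  60. ]]
riserfront-y [681.9 -39.8 118.2] 4.059356236036072 [[685.3 -42.  122. ]] [[677.7 -33.9 122. ]]
riser front+y/back+y side [[693.8 167.8 122. ]
 [841.2 157.4 122. ]
 [677.7 -33.9 122. ]]
[[685.3 -42.  122. ]
 [847.9 155.  122. ]]
paddle side tip/neck [[527.7 294.9   8. ]
 [788.5 319.1   8. ]] tray [[ 663.7  -53.2   26. ]
 [ 536.   -76.4   26. ]
 [ 575.2 -269.9   26. ]
 [ 711.8 -235.7   26. ]] box [[ 451.8 -124.6   46. ]
 [ 391.7 -142.4   46. ]
 [ 396.7 -203.2   46. ]
 [ 457.7 -190.5   46. ]]
```

Run:
```python
from h import *
np.set_printoptions(precision=3,suppress=True)
s=manip.read_state();print(s);print(Ro.from_euler('xyz',s['eef_rot']).as_matrix())
```

```text
{'clock': 0.1, 'joints': array([-1.202,  0.3  ,  1.522, -0.   ,  1.321, -0.067]), 'qd': array([-0.001, -0.001, -0.002,  0.002, -0.001, -0.   ]), 'effort': array([  0.001, -53.265, -35.329,   0.071,   0.024,  -0.   ]), 'eef_pos': array([ 232.089, -498.382,  204.968]), 'eef_rot': array([-3.141, -0.   ,  0.436]), 'wrist_force': array([ 0.06 , -0.457, -0.311]), 'moment': array([ 0.01 , -0.055,  0.019]), 'finger_force': 0.0, 'finger_gap': 94.12359439318132}
[[ 0.907  0.422 -0.   ]
 [ 0.422 -0.907  0.001]
 [ 0.    -0.001 -1.   ]]
```

Emit:
servo_tool(rows=[[0,0,5.2,26.4,48,0,0.47],[0,0,5.2,26.4,48,0,0.47],[0,0,5.2,26.4,48,0,0.47],[0,0,5.2,26.4,48,0,0.47],[0,0,5.2,26.4,48,0,0.47],[0,0,5.2,26.4,48,0,0.47],[0,0,5.2,26.4,48,0,0.47],[0,0,5.2,26.4,48,0,0.47],[0,0,5.2,26.4,48,0,0.47],[0,0,5.2,26.4,48,0,0.47],[0,0,5.2,26.4,48,0,0.47],[0,0,5.2,26.4,48,0,0.47],[0,0,0,0,0,-50,0.47],[0,0,0,0,0,-40,0.47],[0,0,0,0,0,0,0.47]], grip_force=30)

```text
clock: 1.98
eef_pos: [547.5, 77.4, 113.0]
eef_rot: [-3.136, 0.001, 1.525]
wrist_force: [0.5, 0.9, 0.6]
finger_gap: 49.6
finger_force: 0.0
```

Emit:
servo_tool(rows=[[0,0,0,1,0,-35,0.47],[0,0,0,0,0,-30,0.47],[0,0,0,0,0,-20,0.47],[0,0,0,0,0,-10,0.47],[0,0,0,0,0,0,0.47]])

```text
clock: 2.6
eef_pos: [550.4, 77.4, 21.3]
eef_rot: [3.141, -0.0, 1.525]
wrist_force: [0.6, 0.2, -0.1]
finger_gap: 50.0
finger_force: 0.0
```

Run:
```python
from h import *
a=snap('side','pics/d2.png');cv2.imwrite('pics/d2c.png',cv2.resize(a[205:325,230:400,::-1],(0,0),fx=4,fy=4,interpolation=cv2.INTER_CUBIC))
s=manip.read_state();print(s['eef_pos'],s['wrist_force'])
```

```text
[550.62091595  77.408213    21.64070738] [0.55594872 0.2286802  0.90308064]
```

View pics/d2c.png

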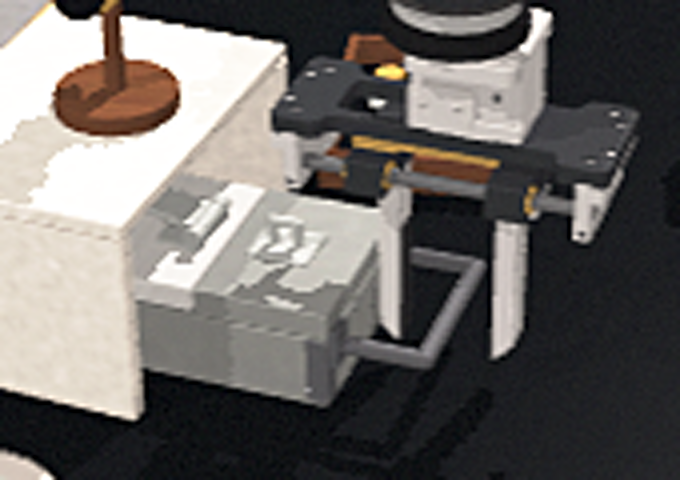

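The fingers straddle the bar (crop x about 395 behind it and 505 in front). Closing now.

Emit:
servo_tool(rows=[[0,0,0,0,0,0,1],[0,0,0,0,0,0,1],[0,0,0,0,0,0,1],[0,0,0,0,0,0,1],[0,0,0,0,0,0,1],[0,0,0,0,0,0,1]], grip_force=25)

```text
clock: 3.4
eef_pos: [550.0, 77.4, 20.5]
eef_rot: [3.141, 0.0, 1.525]
wrist_force: [-0.5, 0.4, 1.0]
finger_gap: 9.0
finger_force: 25.0
```

Emit:
servo_tool(rows=[[0,0,0,-3,0.15,0,1],[0,0,0,-6,0.3,0,1],[0,0,0,-9,0.5,0,1],[0,0,0,-10,0.5,0,1],[0,0,0,-10,0.5,0,1],[0,0,0,-10,0.5,0,1],[0,0,0,-10,0.5,0,1],[0,0,0,-10,0.5,0,1]])

```text
clock: 4.4
eef_pos: [481.3, 80.9, 20.5]
eef_rot: [3.141, -0.0, 1.525]
wrist_force: [4.0, 0.1, -0.3]
finger_gap: 9.1
finger_force: 25.0
```

Emit:
servo_tool(rows=[[0,0,0,-10,0.5,0,1],[0,0,0,-10,0.5,0,1],[0,0,0,-10,0.5,0,1],[0,0,0,-10,0.5,0,1],[0,0,0,-10,0.5,0,1],[0,0,0,-10,0.5,0,1],[0,0,0,-10,0.5,0,1],[0,0,0,-8,0.4,0,1],[0,0,0,-4,0.2,0,1],[0,0,0,0,0,0,1],[0,0,0,0,0,0,1],[0,0,0,0,0,0,0.3],[0,0,0,0,0,0,0.3],[0,0,0,0,0,0,0.47],[0,0,0,0,0,0,0.47]])

```text
clock: 6.28
eef_pos: [399.9, 84.9, 20.4]
eef_rot: [-3.141, 0.0, 1.525]
wrist_force: [-0.7, 0.9, -0.1]
finger_gap: 45.6
finger_force: 0.0
```

Emit:
servo_tool(rows=[[0,0,0,0,0,20,0.47],[0,0,0,0,0,40,0.47],[0,0,0,0,0,50,0.47],[0,0,0,0,0,50,0.47],[0,0,-10,0,0,40,0.47],[0,0,-10,0,0,0,0.47],[0,0,-10,0,0,0,0.47],[0,0,-10,0,0,0,0.47],[0,0,-10,0,0,0,0.47],[0,0,-10,0,0,0,0.47],[0,0,-10,0,0,0,0.47],[0,0,-10,0,0,0,0.47],[0,0,-10,0,0,0,0.47]])

```text
clock: 7.9
eef_pos: [399.9, 85.0, 220.4]
eef_rot: [3.142, 0.0, -0.052]
wrist_force: [0.5, -0.8, 0.6]
finger_gap: 49.6
finger_force: 0.0
```

Run:
```python
from h import *
s=manip.read_state();print(s['eef_pos'],s['eef_rot'],s['joints'])
a=snap('side','pics/d3.png');b=snap('scene','pics/s3.png');w=snap('wrist','pics/w3.png')
np.set_printoptions(precision=1,suppress=True)
print(proj('side',[[540,77,68],[400,85,38]]),proj('scene',[[540,77,68],[400,85,38]]))
A=cv2.resize(a[190:310,250:410,::-1],(640,480),interpolation=cv2.INTER_CUBIC)
cv2.imwrite('pics/d3c.png',A)
B=cv2.resize(b[180:300,230:390,::-1],(640,480),interpolation=cv2.INTER_CUBIC)
cv2.imwrite('pics/s3c.png',B)
```

```text
[399.85489294  84.95183496 220.35633093] [ 3.14158993e+00  2.64454468e-04 -5.17112723e-02] [ 1.19660865e-01 -3.51126833e-02  1.86490980e+00  4.38795404e-05
  1.31205658e+00  1.74215723e+00]
[[346.4 272.2]
 [410.8 297. ]] [[312.9 232.4]
 [267.3 218. ]]
```

View pics/d3c.png

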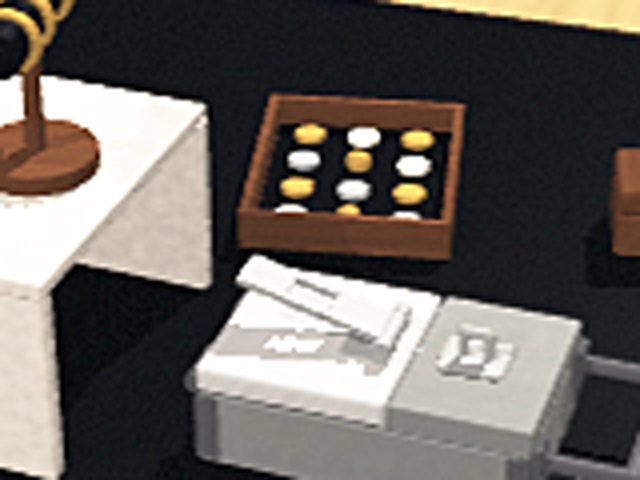

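View pics/s3c.png

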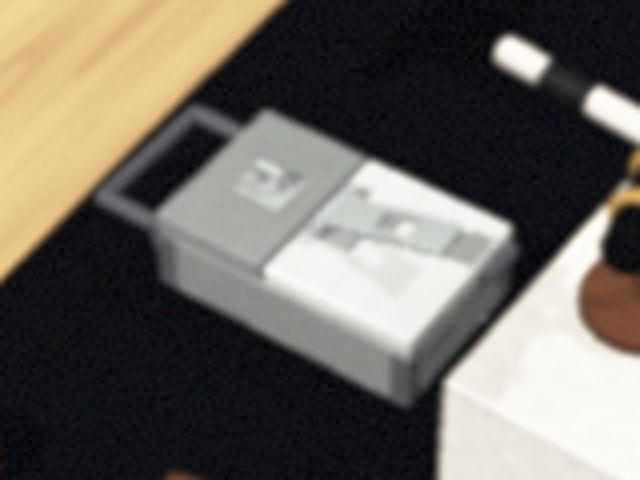

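The case is clear of the riser. Hasp strap is visible: side crop tip edge (238,278)–(257,257), scene crop tip edge about (488,235)–(472,262). Measuring.

Run:
```python
from h import *
np.set_printoptions(precision=1,suppress=True)
S=lambda p:(np.array(p,float)+.5)/4-.5+[230,180]
T=lambda p:(np.array(p,float)+.5)/4-.5+[250,190]
def tri(s,t):
    o1,d1=ray('scene',S(s)[None]);o2,d2=ray('side',T(t)[None]);d1=d1[0];d2=d2[0]
    k=np.linalg.lstsq(np.c_[d1,-d2],o2-o1,rcond=None)[0]
    p,q=o1+k[0]*d1,o2+k[1]*d2; return (p+q)/2,np.linalg.norm(p-q)
print('tip centre',tri((481,248),(247,267)))
print('staple',tri((272,183),(478,350)))
L=onz('scene',[S((268,108)),S((160,218)),S((515,232)),S((405,360))],60);print(L,L.mean(0))
D=onz('side',[T((582,325)),T((548,455)),T((197,388))],60);print(D)
c=[540,77];print('pred hinge if bar 400,85:',400+140,85-140*.053)
```

```text
tip centre (array([628. ,  75.5,  89.4]), np.float64(20.083761698499213))
staple (array([492.7,  79.6,  65.5]), np.float64(4.649560986115681))
[[452.8 138.9  60. ]
 [452.1  24.9  60. ]
 [635.4 125.6  60. ]
 [631.6   6.7  60. ]] [543.  74.  60.]
[[444.   30.9  60. ]
 [439.4 149.9  60. ]
 [622.6 144.5  60. ]]
pred hinge if bar 400,85: 540 77.58
```

Run:
```python
from h import *
np.set_printoptions(precision=1,suppress=True)
S=lambda p:(np.array(p,float)+.5)/4-.5+[230,180]
T=lambda p:(np.array(p,float)+.5)/4-.5+[250,190]
for z in(88,92,96): print(z,onz('scene',[S((488,235)),S((472,262))],z),onz('side',[T((238,278)),T((257,257))],z))
```

```text
88 [[635.5  90.6  88. ]
 [638.2  67.5  88. ]] [[621.1  80.2  88. ]
 [617.9  57.1  88. ]]
92 [[637.2  87.1  92. ]
 [640.   64.1  92. ]] [[619.   86.2  92. ]
 [615.9  63.3  92. ]]
96 [[639.   83.6  96. ]
 [641.7  60.7  96. ]] [[617.   92.3  96. ]
 [613.8  69.5  96. ]]
```

Emit:
servo_tool(rows=[[0,0,0,30,-2,0,0.47],[0,0,0,40,-2,0,0.47],[0,0,0,30,-2,-20,0.47],[0,0,0,30,-2,-20,0.47],[0,0,0,0,0,0,0.47],[0,0,0,0,0,0,0.47]])

```text
clock: 8.8
eef_pos: [529.6, 77.0, 180.9]
eef_rot: [-3.142, -0.0, -0.044]
wrist_force: [0.7, 0.0, 0.2]
finger_gap: 49.9
finger_force: 0.0
```

Run:
```python
from h import *
s=manip.read_state();w=snap('wrist','pics/w4.png')
R=Ro.from_euler('xyz',s['eef_rot']).as_matrix();i=manip.camera_info('wrist');M=np.array(i['T_tool_cam']);print(s['eef_pos'],M.round(2).tolist(),i['fx'])
```

```text
[529.58822996  77.03365236 180.85111344] [[0.0, -0.96, -0.28, 83.81], [1.0, 0.0, -0.0, -0.66], [0.0, -0.28, 0.96, -179.25], [0.0, 0.0, 0.0, 1.0]] 410.3075464588046
```

View pics/w4.png

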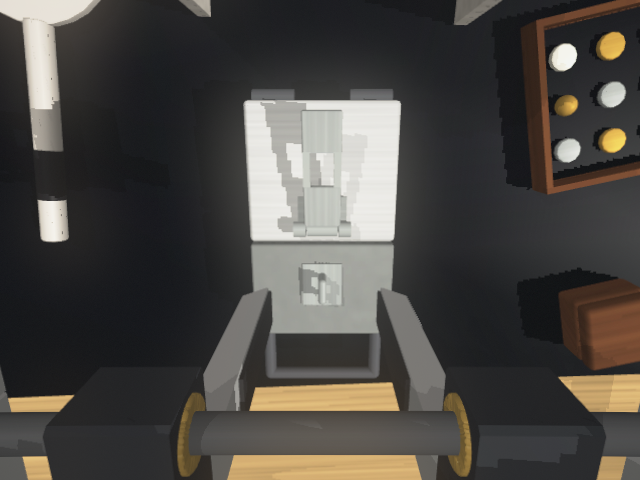

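Wrist view: the hasp strap's tip edge is at (322,111), its hinge barrel at (321,229) and the staple at (322,284), with the strap aligned to the tool.

```bash
cat >> h.py <<'E'
def wonz(s,uv,z):
    R=Ro.from_euler('xyz',s['eef_rot']).as_matrix(); i,K,D=cam('wrist'); M=np.array(i['T_tool_cam'])
    p=cv2.undistortPoints(np.array(uv,float).reshape(-1,1,2),K,D).reshape(-1,2)
    d=np.c_[p,np.ones(len(p))]@(R@M[:3,:3]).T; o=np.array(s['eef_pos'])+R@M[:3,3]
    z=np.broadcast_to(z,len(d)); return o+d*((z-o[2])/d[:,2])[:,None]
E
python3 - <<'E'
from h import *
np.set_printoptions(precision=1,suppress=True)
s=manip.read_state()
print('hinge',wonz(s,[(321,229)],70),'staple',wonz(s,[(322,275)],79),'lid',wonz(s,[(246,101),(400,101),(392,241),(248,240)],60))
for z in(84,90,96):print('tip',wonz(s,[(322,111)],z))
print('bar',wonz(s,[(323,373)],38))
E
```

```text
hinge [[540.6  79.6  70. ]] staple [[508.2  80.3  79. ]] lid [[631.2 127.4  60. ]
 [626.6  21.2  60. ]
 [526.3  26.3  60. ]
 [531.9 135.7  60. ]]
tip [[621.7  75.2  84. ]]
tip [[621.5  75.2  90. ]]
tip [[621.3  75.1  96. ]]
bar [[399.   84.5  38. ]]
```

Emit:
servo_tool(rows=[[0,0,0,40,-1,0,0.47],[0,0,0,40,-1,0,0.47],[0,0,-0.4,0,0,-40,0.47],[0,0,0,0,0,-40,0.47],[0,0,0,0,0,-16,0.47],[0,0,0,0,0,-8,0.47],[0,0,0,0,0,0,0.47],[0,0,0,0,0,0,1],[0,0,0,0,0,0,1],[0,0,0,0,0,0,1],[0,0,0,0,0,0,1],[0,0,0,0,0,0,1]], grip_force=25)

```text
clock: 10.35
eef_pos: [610.2, 75.0, 76.7]
eef_rot: [-3.141, -0.001, -0.053]
wrist_force: [2.5, 0.9, 1.9]
finger_gap: 25.5
finger_force: 25.0
```

Emit:
servo_tool(rows=[[0,0,0,-2.1,0.1,6,1],[0,0,0,-2.65,0.15,5.8,1],[0,0,0,-3.15,0.15,5.55,1],[0,0,0,-3.6,0.2,5.25,1]])

```text
clock: 10.85
eef_pos: [598.1, 75.5, 99.4]
eef_rot: [3.141, 0.0, -0.053]
wrist_force: [0.7, -1.2, -4.2]
finger_gap: 25.6
finger_force: 25.0
```

Run:
```python
from h import *
np.set_printoptions(precision=2,suppress=True)
s=manip.read_state();print(s['eef_pos'],s['wrist_force'],s['moment'])
a=manip.camera('side');b=manip.camera('scene')
A=cv2.resize(a[210:320,270:410,::-1],(560,440),interpolation=cv2.INTER_CUBIC);cv2.imwrite('pics/d5.png',A)
```

```text
[598.13  75.49  99.4 ] [ 0.73 -1.25 -4.19] [-0.18 -0.33  0.01]
```

View pics/d5.png

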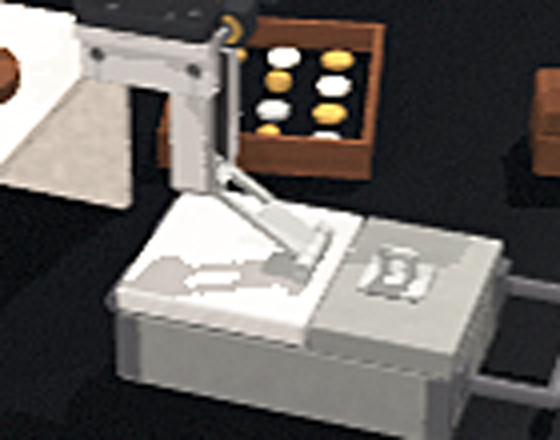

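The case is flat and the strap rises with the fingers. Continuing along the arc.

Emit:
servo_tool(rows=[[0,0,0,-4.05,0.2,4.9,1],[0,0,0,-4.45,0.2,4.55,1],[0,0,0,-4.85,0.25,4.15,1],[0,0,0,-5.2,0.25,3.7,1],[0,0,0,-5.5,0.3,3.2,1],[0,0,0,-5.75,0.3,2.75,1],[0,0,0,-5.95,0.3,2.2,1],[0,0,0,-6.15,0.3,1.7,1],[0,0,0,-6.25,0.3,1.15,1],[0,0,0,-6.35,0.3,0.6,1],[0,0,0,-6.37,0.3,0,1]])

```text
clock: 12.32
eef_pos: [538.5, 78.5, 129.8]
eef_rot: [-3.141, -0.004, -0.053]
wrist_force: [5.1, -1.8, 12.4]
finger_gap: 25.1
finger_force: 25.0
```

Emit:
servo_tool(rows=[[0,0,0,-6.35,0.3,1.5,1],[0,0,0,-6.3,0.3,-1,1],[0,0,0,-6.15,0.3,-1.6,1],[0,0,0,-6,0.3,-2.1,1]])

```text
clock: 12.82
eef_pos: [513.5, 79.9, 127.2]
eef_rot: [-3.141, -0.004, -0.053]
wrist_force: [-4.4, -2.0, 28.4]
finger_gap: 19.9
finger_force: 25.4
```

The gap shrank, so the strap is slipping in the pads. I'll release, lift and inspect with a composite.

Emit:
servo_tool(rows=[[0,0,0,0,0,0,0.47],[0,0,0,0,0,0,0.47],[0,0,0,0,0,0,0.47],[0,0,0,0,0,30,0.47],[0,0,0,0,0,40,0.47],[0,0,0,0,0,0,0.47]])

```text
clock: 13.58
eef_pos: [513.8, 79.9, 197.1]
eef_rot: [-3.141, -0.004, -0.053]
wrist_force: [-0.4, 0.3, -0.2]
finger_gap: 50.1
finger_force: 0.0
```

Run:
```python
from h import *
s=manip.read_state();print(s['eef_pos'],s['eef_rot'],s['wrist_force'])
a=manip.camera('side')[:,:,::-1];b=manip.camera('scene')[:,:,::-1];w=manip.camera('wrist')[:,:,::-1]
for n,i in zip(('d6','s6','w6'),(a,b,w)):cv2.imwrite(f'pics/{n}.png',i)
f=lambda i,x,y:cv2.resize(i[y:y+100,x:x+133],(400,300),interpolation=cv2.INTER_CUBIC)
C=np.vstack([np.hstack([f(a,280,200),f(b,235,180)]),np.hstack([cv2.resize(w,(400,300)),w[90:390,120:520]])])
cv2.imwrite('pics/c6.png',C)
```

```text
[513.75199152  79.90596471 197.09677099] [-3.14093798 -0.004058   -0.05286485] [-0.44853979  0.30368745 -0.19146272]
```

View pics/c6.png

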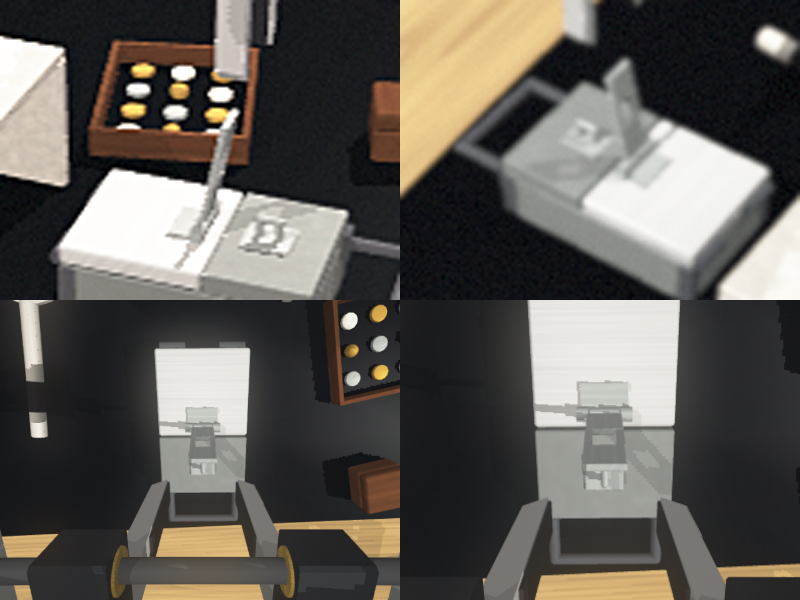

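The strap stands about 15–20° past vertical toward the front. In the wrist view the hinge barrel is near (324,200), the strap's tip near (325,253), and the lid seam at row 218.

Run:
```python
from h import *
np.set_printoptions(precision=1,suppress=True)
s=manip.read_state()
print('hinge',wonz(s,[(324,200)],70),'bar',wonz(s,[(325,345)],38),'tip',wonz(s,[(325,253)],150),wonz(s,[(325,253)],145))
print('seam',wonz(s,[(256,217),(393,217)],60))
```

```text
hinge [[542.  79.  70.]] bar [[402.2  85.4  38. ]] tip [[525.9  79.3 150. ]] [[524.3  79.3 145. ]]
seam [[529.6 132.7  60. ]
 [524.   26.2  60. ]]
```

Emit:
servo_tool(rows=[[0,0,0,30,-1.5,0,1],[0,0,0,27,-1.5,0,1],[0,0,0,0,0,0,1],[0,0,0,0,0,0,1],[0,0,0,0,0,-30,1],[0,0,0,0,0,-32,1],[0,0,0,-8,0.4,0,1],[0,0,0,-10,0.5,0,1],[0,0,0,-12,0.6,0,1],[0,0,0,-12,0.6,-2,1],[0,0,0,0,0,0,1]])

```text
clock: 15.1
eef_pos: [527.1, 79.0, 131.2]
eef_rot: [-3.142, -0.0, -0.053]
wrist_force: [0.0, -0.4, -0.3]
finger_gap: 0.8
finger_force: 0.0
```

Emit:
servo_tool(rows=[[0,0,0,-5.5,0.3,-0.6,1],[0,0,0,-5.5,0.3,-0.7,1],[0,0,0,-5.7,0.3,-2.5,1],[0,0,0,-5.8,0.3,-2.6,1],[0,0,0,-5.4,0.3,-3.6,1],[0,0,0,-5.3,0.3,-3.6,1]])

```text
clock: 15.85
eef_pos: [494.2, 80.7, 116.9]
eef_rot: [-3.142, 0.0, -0.053]
wrist_force: [0.6, 0.0, 0.3]
finger_gap: 0.4
finger_force: 0.2
```

Emit:
servo_tool(rows=[[0,0,0,-4.7,0.3,-4.7,1],[0,0,0,-4.8,0.2,-4.7,1],[0,0,0,-4,0.2,-5.6,1],[0,0,0,-3.9,0.2,-5.6,1],[0,0,0,-2.5,0.1,-6.4,1],[0,0,0,-2.5,0.1,-6.4,1]])

```text
clock: 16.6
eef_pos: [472.0, 81.8, 83.3]
eef_rot: [3.142, 0.0, -0.053]
wrist_force: [0.4, -0.2, 0.4]
finger_gap: 0.7
finger_force: 0.1
```

Emit:
servo_tool(rows=[[0,0,0,-1.5,0,-5,1],[0,0,0,-1,0,-4,1],[0,0,0,0,0,-3,1],[0,0,0,0,0,-1.5,1],[0,0,0,0,0,0,1]])

```text
clock: 17.23
eef_pos: [469.7, 81.8, 70.6]
eef_rot: [3.142, 0.0, -0.053]
wrist_force: [-3.4, 0.4, 6.4]
finger_gap: 0.7
finger_force: 2.7
```

Emit:
servo_tool(rows=[[0,0,0,0,0,-1,1],[0,0,0,0,0,-1,1],[0,0,0,0,0,0,1]])

```text
clock: 17.6
eef_pos: [469.8, 81.8, 69.8]
eef_rot: [-3.142, -0.0, -0.053]
wrist_force: [-10.9, -0.4, 23.3]
finger_gap: 0.3
finger_force: 12.2
```

Emit:
servo_tool(rows=[[0,0,0,0,0,3,1],[0,0,0,0,0,20,1],[0,0,0,0,0,50,1],[0,0,0,0,0,50,1],[0,0,0,0,0,0,1],[0,0,0,0,0,0,1]])

```text
clock: 18.35
eef_pos: [469.4, 81.7, 190.4]
eef_rot: [3.141, 0.001, -0.053]
wrist_force: [-0.1, -0.4, -0.5]
finger_gap: 0.6
finger_force: 0.0
```

Run:
```python
from h import *
np.set_printoptions(precision=1,suppress=True)
s=manip.read_state();print(s['eef_pos'],s['wrist_force'])
b=snap('side','pics/d7.png');c=snap('scene','pics/s7.png')
a=cv2.imread('pics/d6.png')[:,:,::-1];a0=cv2.imread('pics/s6.png')[:,:,::-1]
# predicted closed-strap top corners, hinge (541,78.5), yaw -0.053
h=np.array([541,78.5]);X=np.array([.9986,-.053]);Y=np.array([.053,.9986])
P=lambda u,v,z:np.r_[h-X*u+Y*v,z]
G=lambda im:cv2.cvtColor(im.copy(),cv2.COLOR_RGB2GRAY)
for n,i,o in(('side',b,a),('scene',c,a0)):
    print(n,'before/after grey, points along strap u (slot 34-59, end 73):')
    for u in(15,25,40,46,52,65,73,80,88):
        p=proj(n,[P(u,0,70)])[0].round().astype(int);q=proj(n,[P(u,9,70)])[0].round().astype(int)
        print(u,p,G(o)[p[1],p[0]],G(i)[p[1],p[0]],'edge',G(i)[q[1],q[0]])
    # region where the upright strap stood: is it gone?
    R=np.array([P(85*np.cos(t),0,68+85*np.sin(t)) for t in np.radians([78,60,40,20,10])]);q=proj(n,R).round().astype(int)
    print('tip spots at 78,60,40,20,10deg',[(int(G(o)[y,x]),int(G(i)[y,x])) for x,y in q])
# bystanders: change outside the case and arm
for n,f,box in(('side',b,[('paddle',180,310,330,375),('tray',308,212,368,256),('box',400,224,432,256),('stand',240,175,278,240)]),('scene',c,[('tray',238,298,330,384),('box',190,278,230,316),('stand',372,205,412,270),('paddle',350,186,395,215)])):
    o=cv2.imread({'side':'pics/d0.png','scene':'pics/s0.png'}[n])[:,:,::-1]
    for k,x,y,X2,Y2 in box:
        g1,g2=[np.float64(G(z)[y:Y2,x:X2]) for z in(o,f)]
        print(n,k,'shift',np.round(cv2.phaseCorrelate(g1,g2),2)[0] if 0 else cv2.phaseCorrelate(g1,g2),'meandiff',np.abs(g1-g2).mean())
```

```text
[469.4  81.7 190.4] [-0.1 -0.4 -0.5]
side before/after grey, points along strap u (slot 34-59, end 73):
15 [353 273] 252 237 edge 252
25 [357 274] 169 236 edge 252
40 [364 275] 230 137 edge 182
46 [367 276] 176 145 edge 254
52 [370 276] 238 213 edge 187
65 [376 277] 222 250 edge 226
73 [379 278] 199 239 edge 175
80 [383 279] 202 239 edge 249
88 [387 280] 202 195 edge 217
tip spots at 78,60,40,20,10deg [(247, 33), (26, 21), (27, 25), (175, 208), (211, 207)]
scene before/after grey, points along strap u (slot 34-59, end 73):
15 [308 229] 165 212 edge 209
25 [305 227] 181 213 edge 211
40 [300 225] 150 158 edge 173
46 [298 224] 191 186 edge 189
52 [296 223] 164 156 edge 212
65 [291 221] 173 214 edge 205
73 [289 219] 171 214 edge 209
80 [286 218] 165 217 edge 211
88 [284 217] 78 173 edge 167
tip spots at 78,60,40,20,10deg [(179, 20), (19, 12), (13, 18), (97, 97), (35, 69)]
side paddle shift ((0.04185456788530928, -0.008491803379612861), 0.9458868320321488) meandiff 3.8934358974358974
side tray shift ((-0.048894569372940566, 0.5614224222822948), 0.9706291692101451) meandiff 3.0318181818181817
side box shift ((0.07578475402958773, -0.048811807410718444), 1.004921643808965) meandiff 2.1806640625
side stand shift ((0.000306257070974425, -0.009863500191599428), 0.9976759806350697) meandiff 2.0040485829959516
scene tray shift ((-0.0021457045733654923, 0.03868807048762335), 1.0248976906057239) meandiff 2.897118301314459
scene box shift ((0.15952130527911024, 0.17209069717598524), 1.0141578497700725) meandiff 5.620394736842106
scene stand shift ((0.02526323469047398, -0.047171507437759885), 0.9821874469610186) meandiff 1.9430769230769231
scene paddle shift ((0.47399936670558773, 0.04902671369685052), 0.953706933497956) meandiff 10.975478927203065
```

The strap lies flat over the staple, with bright solid ends and the slot and staple in between. The bystanders haven't moved, and the case's rear edge is about 50 mm clear of the riser.

```bash
python3 -c "
from cell import manip
print(manip.sign_off())"
```

```text
the job is handed in; nothing more can be done
None
```

The case is pulled fully out from under the riser, about 50 mm clear of it, and released; the hasp is pressed down over the staple, the bystanders show no movement in the camera checks, and the job was handed in at about 18 s of the 64 s allowed.

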